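# Nip a picture frame in the wedge-locked cramp

### The arm

A 7-joint arm with a two-finger parallel gripper is mounted at the origin on the work surface. World frame = base frame: x ahead of the robot, y to its left, z up, the work surface at z = 0. Lengths are in m, angles in rad, forces in N, time in s.
With the tool pointing down it reaches from about 0.4 to 0.9 m from the base axis. Payload 5.5 kg.
Tool frame: the origin (TCP) lies between the finger pads; the fingertips stand 19 mm ahead of it and the grasp point (between the pads) is the TCP; x points along the fingers, y is the direction in which the jaws open and shut, and the axes are right-handed (so a half turn about x gives the same grasp; the last joint's range is limited). The gripper opens to 85 mm and grips with 20 to 120 N. Pads are 22 mm wide; open, the fingers measure 114 mm over their backs; the gripper's body (76 mm by 85 mm) begins 54 mm behind the grasp point. The pads swing forward as they close: fully open they stand 13 mm farther back than shut.
Start: joints at [-1.072, 0.501, -0.427, 1.55, 0.221, 1.138, -0.21], TCP at [0.152, 0.632, 0.25] pointing down, gripper open.
Joint ranges: [-2.88, 2.88], [-0.31, 2.03], [-1.54, 1.56], [0.2, 2.42], [-1.41, 4.55], [0.19, 2.02], [-2.57, 2.57]. Speed limits (rad/s): [2.57, 2.57, 3.14, 3.14, 3.14, 3.14, 3.14].

### API

Orientations are given as a unit quaternion [x, y, z, w].
In Python, from workcell import env, gripper_to, solver, observe, snapshot, get_calibration, order gives the robot as it stands. Calls block until the motion is done:
- env.move_pose(position, orientation): joint-space move of the TCP to a pose.
- env.movel(position, frame=None, vel=0.15): straight line of the TCP; frame=None keeps the orientation; vel is the mean speed in m/s.
- env.movej(angles): joint-space move.
- gripper_to(opening, newtons=None): finger opening in m; newtons is the grip in N (None keeps the last); returns when the fingers have stopped.
- env.wait(seconds).
- solver.ik(position, orientation): joint angles nearest the present ones, or None.
- observe(): the state.
- snapshot(name): name is "scene" or "top" or "wrist"; returns the picture (480x640x3 uint8, red, green, blue); there is no depth.
- get_calibration(name): a dict with "vertical_fov" (degrees; the focal length in pixels is half the picture's height over the tangent of half this angle, whatever the lens; pixels are square), "cx", "cy" (the principal point, pixels), "extrinsics" (4x4, takes a point from camera to world coordinates). Camera axes: x right, y up, looking along -z (the intrinsics and any distortion apply to the point x, -y, -z); pixel columns grow to the right and rows downward; lengths in m; the calibration is good to about 2 mm. A picture is of the moment at which its call begins: read the wrist's pose just before it. get_calibration takes no time and is no camera call; for the wrist camera it gives the pose at the moment of the call.
A pose or a line that the arm cannot do raises env.PlanningError and nothing moves.
- order.sign_off(): hands the job in, once; it reports no verdict.
The state is a dict: "time": time; "joints": joint angles; "qd": joint speeds; "tau": joint torques, N m; "tcp_pos": TCP position; "tool_rot": TCP orientation; "ft_force": force on the tool from outside, world axes, zero at the start; "moment": the same for the moment, N m; "grip_width": finger opening in m.
Only numpy, scipy, OpenCV 4.12 (cv2) and the standard library are available. Lean on these libraries where they do the work, as an engineer would, in place of code of your own. Each camera call takes 0.05 s, during which the arm holds its last target.

### The job

Close the cramp on the green picture frame: slide the bar by its knob until the frame is nipped snug between both jaws, without squeezing it hard. Then push the dark thumb wedge in under the bridge until it jams the bar fast, with firm thumb pressure but no more, let go, and leave everything else on the bench as it is.

Things in the scene. Friction and masses are not known exactly. Their poses are not given: they have to be found in the camera images.
- cramp: Beech frame cramp screwed to the bench: bed 200 (x) by 490 (y) by 22 mm high, fixed jaw at its +y end, keeper near its -y end. Origin: on the bench under the bed, in line with the bar. Its +x points roughly away from the robot, +y from the keeper to the fixed jaw; every part shares these axes. Does not move.
- fixed_face (a point): Centre of the fixed jaw's cork face, at bed height (22 mm above the bench). The face is 150 mm wide along x, looks to -y and rises 42 mm above the bed. The frame is to end flat against it.
- bar: Sliding bar, 40 wide, 24 mm thick, 300 long, with a jaw head 120 (x) by 34 (y), top 60 mm above the bench. Slides along cramp y only; friction about 4 N, so it stays where left. Origin: centre of its jaw face, at bed height, facing +y to the frame. The cork facing gives 1 mm per 6 N; a steady 8 to 15 N on the knob nips the frame enough. Starts 90 to 45 mm short of closed.
- knob (a point): Grip point on the bar's round upright knob: axis vertical, 26 mm diameter from 78 to 100 mm above the bench (top at 104 mm); this point is on the axis 89 mm above the bench, 17 mm behind (-y of) the jaw face. Push it to +y to close the cramp. Nothing taller than 95 mm stands on the cramp beside it.
- jaw_face (a point): Centre of the bar's jaw face, at bed height, moving with the bar; its y axis points to the frame.
- keeper: Keeper fixed over the bar: two cheeks (60 mm along x, 60 over both along y) and a bridge, top with brass plate 92 mm high. The bridge's underside is the wedge's ramp, 1:8, lower towards +x. Origin: at bench height below its centre. Shims and swollen wood change its height by a mm or two, so where the wedge bites differs by 20 mm and can only be felt.
- wedge: Dark oak thumb wedge, 150 long, 26 wide, 10 mm thick at the tip, 29 at the butt, lying 46 mm above the bench on sill and bar, tip loose under the bridge. Origin: middle of the butt's lower edge; +x to the tip, the way to push it. Slides freely for 10 to 55 mm, then tightens within 2 mm. A steady push of 15 to 20 N sets it; it then stays put. Over 35 N bruises it.
- thumb (a point): Middle of the wedge's upright thumb piece at the butt: 18 mm along x, 26 mm along y, from 46 to 100 mm above the bench; this point is 86 mm above the bench, 9 mm ahead of its flat back face. Push the back face to +x, or pinch the sides. It stays 20 mm or more short of the keeper when jammed.
- frame_mid (a point): Centre (half-way up) of the loose green picture frame lying on the bed between the jaws: 180 (x) by 130 (y) by 18 mm, open middle, 0.2 to 0.45 kg. Starts 4 to 20 mm off the fixed jaw and slightly askew; the bar's jaw pushes it home and squares it. Pushing it over the bed takes up to 5 N, on top of the bar's 4 N.
- frame: The same green picture frame; origin at the centre of its underside.
- spare_wedge: Spare pale beech wedge without a thumb piece, 150 mm long, lying on the bench in front of the bed; not to be used or moved.
- brass_weight: Small knobbed brass weight, 34 mm across, 41 high, standing on the far part of the bed between keeper and jaw head; leave it.
- glue_bottle: White bottle with orange cap, 56 across, 150 high, left of the cramp; leave it.
- pin_jar: Glass jar with brass lid, 66 across, 85 high, in front of the bed beside the wedge; leave it.
- screwdriver: Red screwdriver lying on the bench; leave it.
- mallet: Small hammer lying on the bench; leave it, the wedge is set by hand.
- wax_tin: Yellow tin, 90 mm across, 50 high, on the bench; leave it.
Mind the look-alikes: they are no part of the job. Of the things shaped like the wedge, the dark wooden one is meant.

How it is judged:
On the way, in this order (a step that is already met when the one before it is completed fails the run):
1. the frame is nipped between the bar's jaw and the fixed jaw (y of frame_mid in the frame of jaw_face below 0.0665 m and y of frame_mid in the frame of fixed_face above -0.0665 m and contact force between bar and frame above 1 N), for 0.2 s.
2. the wedge is jammed between bridge and bar (contact force between wedge and keeper above 8 N), for 0.2 s.
At the end, for the whole second after the job is handed in: The frame lies square (0.02 rad) and nipped between both jaws (gaps under 1.5 mm, over 1 N), the wedge is at rest and jammed (over 8 N on the keeper), and the robot has let go (all of step 1 and angle between the x axis of frame and the x axis of cramp, either way round below 0.02 rad and contact force between wedge and keeper above 8 N and linear speed of wedge below 0.005 m/s); the robot touches nothing.
It fails at once if the frame is squeezed with more than 30 N (contact force between bar and frame above 30 N).
It fails at once if the wedge is overdriven (more than 50 N on the keeper) (contact force between wedge and keeper above 50 N).
It fails at once if a bystander is shifted by more than 20 mm (distance of any of spare_wedge, brass_weight, glue_bottle, pin_jar, screwdriver, mallet, wax_tin from where it was at the start of the episode above 0.02 m).
It also fails if it takes over 48 s, if anything falls off the work surface, if the arm or the gripper's body presses on something with over 40 N, if the wrist force passes 120 N, or if a joint passes its speed limit or range.

## Working session

There is one attempt and no reset: what is moved stays moved. The work goes in short steps, each a Python script; the robot and the scene stay as the last script left them, time stands still between calls to the robot, and variables do not carry over. Pictures are saved under pics/ and viewed, and the job is handed in when it is done.

```bash
ls; mkdir -p pics; python3 - <<'E'
from workcell import *
import cv2
for n in ["scene","top","wrist"]:
    c=get_calibration(n); print(n,c)
    cv2.imwrite(f"pics/{n}0.png",snapshot(n)[:,:,::-1])
o=observe(); print(o)
E
```

```text
pics
scene {'vertical_fov': 53.99145484406053, 'cx': 311.60339033585853, 'cy': 244.1407932642726, 'extrinsics': array([[ 0.03692405, -0.60204156,  0.79761054,  1.45192029],
       [ 0.99930254,  0.01779407, -0.03282996, -0.02796458],
       [ 0.00557227,  0.79826646,  0.60227868,  0.80641107],
       [ 0.        ,  0.        ,  0.        ,  1.        ]])}
top {'vertical_fov': 43.34961083384759, 'cx': 328.03900793057016, 'cy': 238.9849960540859, 'extrinsics': array([[ 0.01572299,  0.99242779, -0.12181903,  0.30028934],
       [-0.9998543 ,  0.01641535,  0.00468201, -0.00252815],
       [ 0.00664626,  0.12172766,  0.99254129,  1.84027003],
       [ 0.        ,  0.        ,  0.        ,  1.        ]])}
wrist {'vertical_fov': 62.26123259304487, 'cx': 320.190875374381, 'cy': 238.88135185607973, 'extrinsics': array([[ 0.23492813, -0.93494627, -0.26586508,  0.08398389],
       [ 0.97201087,  0.22543278,  0.06614319,  0.64758375],
       [-0.00190563, -0.27396265,  0.96173845,  0.37450825],
       [ 0.        ,  0.        ,  0.        ,  1.        ]])}
{'time': 0.15, 'joints': array([-1.07182051,  0.50165548, -0.42681641,  1.5512044 ,  0.22078779,
        1.13829473, -0.21031527]), 'qd': array([-1.53826160e-03,  5.73576078e-05, -3.13451414e-04, -2.22099818e-03,
        6.68944865e-05, -5.90646945e-04, -8.17715123e-04]), 'tau': array([-6.35447228e-03, -5.70045304e+01, -5.82494795e+00, -2.81282043e+01,
        1.07425405e-02,  7.87338620e-03,  1.94719939e-05]), 'tcp_pos': array([0.15175549, 0.63151714, 0.24948436]), 'tool_rot': array([ 0.08263409,  0.70228583, -0.08369325,  0.70211228]), 'ft_force': array([0.3193928 , 1.29955911, 0.48525568]), 'moment': array([-0.04260237, -0.0575008 , -0.05057784]), 'grip_width': 0.08527999792045249}
```

View pics/scene0.png

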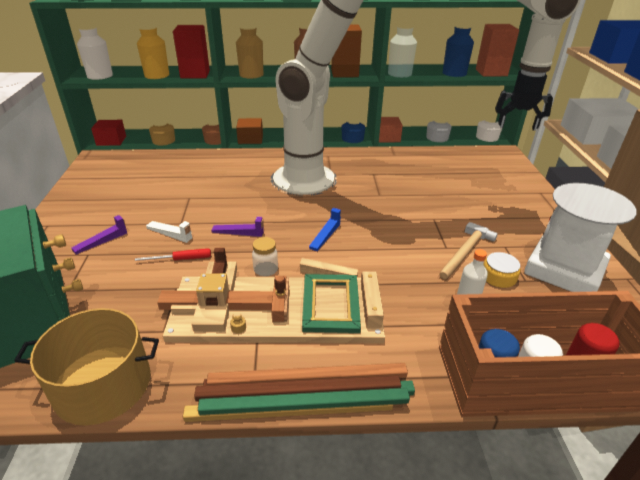

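View pics/top0.png

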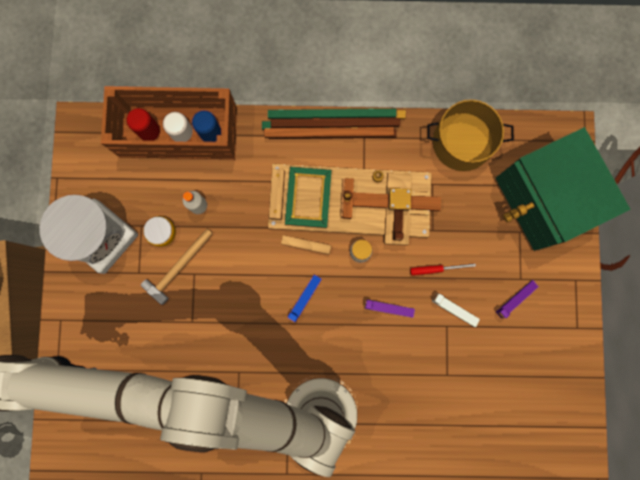

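View pics/wrist0.png

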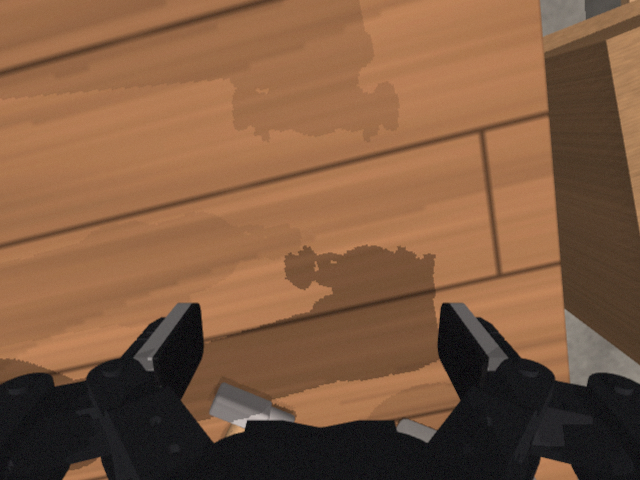

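```bash
cat > h.py <<'E'
from workcell import *
import numpy as np, cv2
def proj(c,P):
    E=np.array(c["extrinsics"]);f=240/np.tan(np.radians(c["vertical_fov"])/2)
    p=E[:3,:3].T@(np.asarray(P,float)-E[:3,3]); return np.array([c["cx"]+f*p[0]/-p[2], c["cy"]+f*(-p[1])/-p[2]])
def ray(c,u,v,z):
    E=np.array(c["extrinsics"]);f=240/np.tan(np.radians(c["vertical_fov"])/2)
    d=E[:3,:3]@np.array([(u-c["cx"])/f,-(v-c["cy"])/f,-1]); o=E[:3,3]
    return o+d*(z-o[2])/d[2]
E
python3 - <<'E'
from h import *
t=cv2.imread("pics/top0.png"); s=cv2.imread("pics/scene0.png")
cv2.imwrite("pics/topz.png",cv2.resize(t[150:255,255:455],None,fx=4,fy=4,interpolation=cv2.INTER_CUBIC))
cv2.imwrite("pics/scz.png",cv2.resize(s[230:350,150:400],None,fx=3.2,fy=3.2,interpolation=cv2.INTER_CUBIC))
c=get_calibration("top")
for p in [(271,165),(432,172),(429,237),(268,229)]: print(ray(c,*p,0.022))
print(ray(c,347,195,.104), proj(c,(0,0,0)),proj(get_calibration("scene"),(0,0,0)))
E
```

```text
[0.74995221 0.16804688 0.022     ]
[ 0.73652205 -0.32790914  0.022     ]
[ 0.53460245 -0.31772462  0.022     ]
[0.55099334 0.17174166 0.022     ]
[ 0.64384812 -0.06410931  0.104     ] [321.46710051 415.0845135 ] [302.96431497 178.00464294]
```

View pics/topz.png

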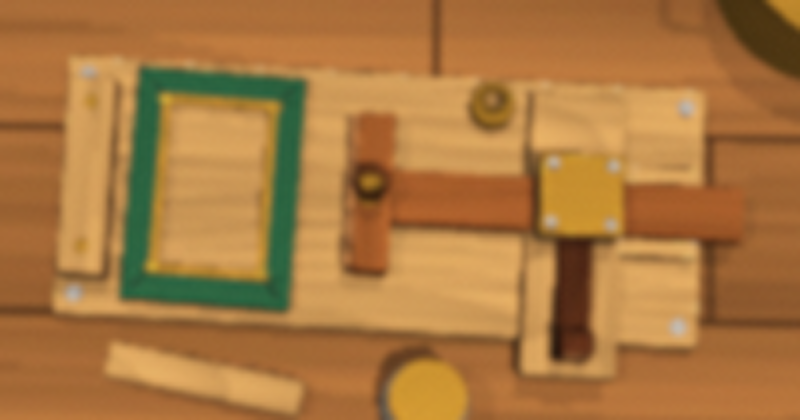

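View pics/scz.png

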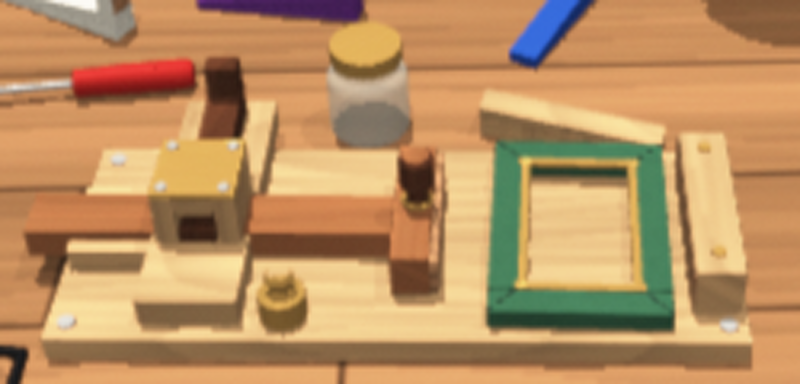

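```bash
cat >> h.py <<'E'
from scipy.spatial.transform import Rotation as R
def quat(yaw,sgn=1):
    y=sgn*np.array([-np.sin(yaw),np.cos(yaw),0]); x=np.array([0,0,-1.]); z=np.cross(x,y)
    return R.from_matrix(np.column_stack([x,y,z])).as_quat()
def st():
    o=observe(); print("t%.2f"%o["time"],"tcp",np.round(o["tcp_pos"],4),"f",np.round(o["ft_force"],2),"m",np.round(o["moment"],2),"w%.4f"%o["grip_width"]); return o
E
python3 - <<'E'
from h import *
o=st(); print(R.from_quat(o["tool_rot"]).as_matrix().round(2))
for s in (1,-1):
    for p in [(0.62,-0.16,.3),(0.643,-.064,.13),(.643,0.02,.089),(.5,-.22,.089),(.6,-.22,.089)]:
        print(s,p,solver.ik(p,quat(-.03,s)))
E
```

```text
t0.15 tcp [0.1518 0.6315 0.2495] f [0.32 1.3  0.49] m [-0.04 -0.06 -0.05] w0.0853
[[-0.    0.23  0.97]
 [-0.    0.97 -0.23]
 [-1.   -0.   -0.  ]]
1 (0.62, -0.16, 0.3) [-0.00559746  0.41805567  0.29578683  1.54093838 -0.12723641  1.20156565
  1.85293625]
1 (0.643, -0.064, 0.13) [ 0.07394984  0.58825613 -0.02246955  1.66522835  0.01606727  0.88828789
  1.58591773]
1 (0.643, 0.02, 0.089) [ 0.03861069  0.64333568 -0.15356194  1.68716708  0.12574244  0.82071613
  1.37023399]
1 (0.5, -0.22, 0.089) [ 0.16950792  0.51218149  0.24482097  1.94916385 -0.18510418  0.70155887
  2.0667929 ]
1 (0.6, -0.22, 0.089) [ 0.24002162  0.63294419  0.09504769  1.70581341 -0.07784579  0.80650644
  1.9114626 ]
-1 (0.62, -0.16, 0.3) [-0.10576018  0.43242568  0.4362893   1.54469107 -0.19065975  1.20682414
 -1.23749544]
-1 (0.643, -0.064, 0.13) [-0.20826589  0.6144224   0.37064933  1.67621808 -0.26948214  0.90162407
 -1.33190612]
-1 (0.643, 0.02, 0.089) [-0.30068086  0.65839926  0.3161062   1.70042118 -0.26204222  0.82453271
 -1.46820722]
-1 (0.5, -0.22, 0.089) [-0.33325224  0.71409201  0.93472449  1.96482064 -0.76534119  0.86405744
 -0.57936896]
-1 (0.6, -0.22, 0.089) [-0.2106803   0.7660107   0.74969522  1.72235735 -0.63899924  0.91424103
 -0.79472452]
```

```bash
python3 - <<'E'
from h import *
env.move_pose((0.57,-0.13,.30),quat(-.03)); env.wait(.3); st()
c=get_calibration("wrist"); im=snapshot("wrist"); cv2.imwrite("pics/w1.png",im[:,:,::-1]); np.save("w1.npy",c,allow_pickle=True)
print(c)
E
```

```text
t3.50 tcp [ 0.5701 -0.1297  0.3   ] f [ 0.25 -0.61  0.06] m [ 0.01  0.03 -0.04] w0.0858
{'vertical_fov': 62.26123259304487, 'cx': 320.190875374381, 'cy': 238.88135185607973, 'extrinsics': array([[ 3.09281884e-02, -9.61289367e-01, -2.73799563e-01,
         5.00351552e-01],
       [ 9.99521608e-01,  2.97295609e-02,  8.52697421e-03,
        -1.27970079e-01],
       [-5.69488579e-05, -2.73932303e-01,  9.61748975e-01,
         4.25106799e-01],
       [ 0.00000000e+00,  0.00000000e+00,  0.00000000e+00,
         1.00000000e+00]])}
```

View pics/w1.png

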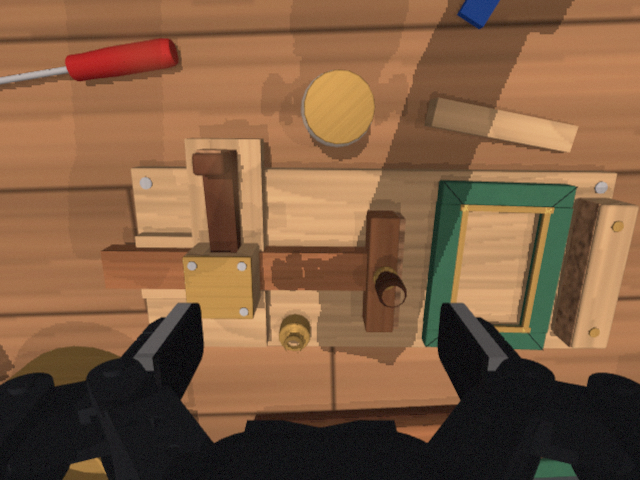

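```bash
python3 - <<'E'
from h import *
c=np.load("w1.npy",allow_pickle=True).item()
for n,u,v,z in [("knob",392,294,.104),("knobR",406,297,.104),("knobL",377,292,.104),("jar",339,108,.085),("jarR",374,108,.085),("thumbBL",193,174,.1),("thumbBack",193,152,.1),("thumbBackR",222,150,.1),("thumbR",236,152,.1),("plate1",184,258,.092),("plate2",252,258,.092),("spareL",432,110,.02),("bedTL",133,168,.022),("bedTR",616,174,.022),("headTL",369,212,.06),("headTR",400,212,.06),("headBL",365,331,.06),("frTL",441,182,.04),("frTR",576,185,.04),("frBL",424,347,.04),("fixTop",581,199,.064),("fixbot",557,343,.064)]:
    print(n,ray(c,u,v,z).round(4))
im=cv2.imread("pics/w1.png"); cv2.imwrite("pics/w1z.png",cv2.resize(im[130:270,120:280],None,fx=4,fy=4,interpolation=cv2.INTER_CUBIC))
c2=get_calibration("top")
print(ray(c2,255+370/4,150+181/4,.104),ray(c2,255+578/4,150+342/4,.1),ray(c2,255+427/4,150+390/4,.085))
c3=get_calibration("scene"); 
for P in [(.65,-.07,.104),(.53,-.22,.1),(.55,-.1,.085)]:print(proj(c3,P))
E
```

```text
knob [ 0.6438 -0.0696  0.104 ]
knobR [ 0.647  -0.0573  0.104 ]
knobL [ 0.6415 -0.0827  0.104 ]
jar [ 0.487  -0.1123  0.085 ]
jarR [ 0.4879 -0.0838  0.085 ]
thumbBL [ 0.5349 -0.2325  0.1   ]
thumbBack [ 0.5174 -0.2304  0.1   ]
thumbBackR [ 0.5166 -0.2071  0.1   ]
thumbR [ 0.5185 -0.196   0.1   ]
plate1 [ 0.609  -0.2518  0.092 ]
plate2 [ 0.6109 -0.1917  0.092 ]
spareL [ 0.4891 -0.0191  0.02  ]
bedTL [ 0.5354 -0.3171  0.022 ]
bedTR [0.5564 0.1686 0.022 ]
headTL [ 0.5795 -0.0847  0.06  ]
headTR [ 0.5804 -0.0556  0.06  ]
headBL [ 0.7036 -0.0884  0.06  ]
frTL [ 0.5564 -0.0127  0.04  ]
frTR [0.5633 0.1184 0.04  ]
frBL [ 0.7362 -0.0218  0.04  ]
fixTop [0.5725 0.1095 0.064 ]
fixbot [0.7211 0.1071 0.064 ]
[ 0.64313009 -0.06558001  0.104     ] [ 0.52752591 -0.21835442  0.1       ] [ 0.49226559 -0.10978245  0.085     ]
[278.07493713 279.06292325]
[217.79621753 249.15478797]
[266.88260613 258.11928414]
```

View pics/w1z.png

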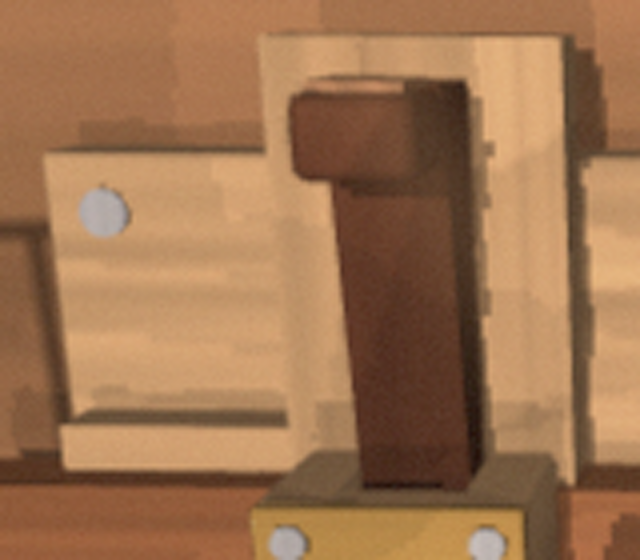

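```bash
cat >> h.py <<'E'
def favg(n=5,dt=.02):
    a=[]
    for i in range(n):
        a.append(observe()["ft_force"]); env.wait(dt)
    return np.mean(a,0),np.std(a,0)
U=np.array([.03,.9995,0]); X=np.array([.9995,-.03,0])
E
python3 - <<'E'
from h import *
gripper_to(0.05,60)
env.move_pose((0.643,-0.071,.15),quat(-.03))
env.movel((0.643,-0.071,.089),vel=.1); env.wait(.2)
o=st(); b=favg(8); print(b); np.save("bias.npy",b[0])
p=o["tcp_pos"]
t0=o["time"]
# approach
for i in range(4):
    p=p+U*0.004; env.movel(p,vel=.06); f,s=favg(3); print(round(observe()["time"],2),observe()["tcp_pos"].round(4),(f-b[0]).round(2),s.round(2))
c=get_calibration("wrist"); cv2.imwrite("pics/w2.png",snapshot("wrist")[:,:,::-1])
E
```

```text
t5.69 tcp [ 0.6436 -0.0711  0.0898] f [0.32 0.14 0.09] m [ 0.03 -0.05  0.03] w0.0497
(array([ 0.23410841,  0.16187423, -0.04869453]), array([0.22820093, 0.49330463, 0.44377497]))
6.12 [ 0.6439 -0.0666  0.0899] [-0.82 -0.45  0.29] [0.33 0.99 0.63]
6.42 [ 0.6439 -0.0628  0.0898] [-0.03 -0.52  0.19] [0.2  0.51 0.5 ]
6.72 [ 0.644  -0.0588  0.0898] [-0.53 -0.26  0.09] [0.39 0.33 0.28]
7.03 [ 0.644  -0.0554  0.0899] [-0.84 -1.34  0.13] [0.35 0.11 0.19]
```

View pics/w2.png

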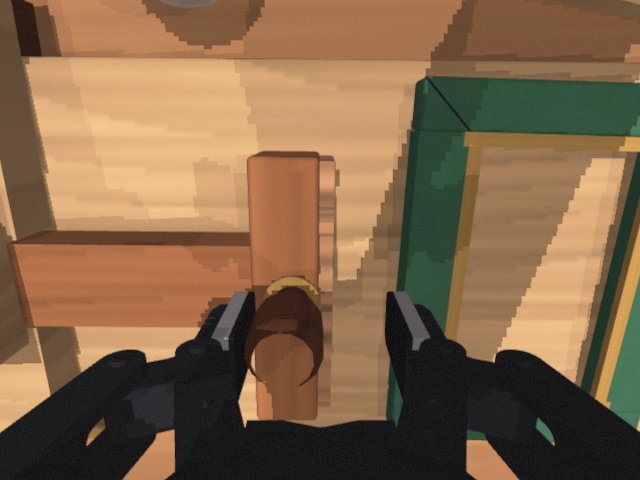

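```bash
python3 - <<'E'
from h import *
b=np.load("bias.npy"); p=np.array([.6435,-.0551,.089]); 
while True:
    y=p[1]
    d=.004 if y<-.030 else .001
    p=p+U*d; env.movel(p,vel=.06 if d>.002 else .02); f,s=favg(2); F=-(f-b)@U
    print(round(observe()["time"],2),p[1].round(4),observe()["tcp_pos"].round(4)[:2],(f-b).round(1))
    if F>7.5 or y>.0: break
E
```

```text
7.36 -0.0511 [ 0.6441 -0.0518] [-0.7 -4.   2.8]
7.64 -0.0471 [ 0.6442 -0.0472] [ 0.6 -3.6  2.9]
7.92 -0.0431 [ 0.6442 -0.0428] [ 1.  -3.3  2.2]
8.21 -0.0391 [ 0.6441 -0.0388] [ 1.1 -3.4  1. ]
8.49 -0.0351 [ 0.6441 -0.0348] [ 1.3 -2.9  1.2]
8.78 -0.0311 [ 0.6442 -0.0309] [ 2.3 -2.8  0.4]
9.06 -0.0271 [ 0.6443 -0.027 ] [ 2.1 -3.5  0.5]
9.34 -0.0261 [ 0.6443 -0.0264] [ 2.2 -4.3 -0.3]
9.62 -0.0251 [ 0.6444 -0.0254] [ 2.9 -3.9 -0.9]
9.91 -0.0241 [ 0.6444 -0.0243] [ 2.4 -3.9 -1.4]
10.19 -0.0231 [ 0.6444 -0.0234] [ 2.  -4.4 -0.9]
10.47 -0.0221 [ 0.6445 -0.0223] [ 2.8 -3.9 -0.7]
10.76 -0.0211 [ 0.6445 -0.0216] [ 2.9 -4.4 -0.8]
11.04 -0.0201 [ 0.6445 -0.0212] [ 2.7 -6.1 -1.4]
11.32 -0.0191 [ 0.6446 -0.0207] [ 2.8 -7.  -0.6]
11.61 -0.0181 [ 0.6446 -0.0199] [ 2.6 -6.7 -1.1]
11.89 -0.0171 [ 0.6446 -0.019 ] [ 3.7 -7.1 -1.5]
12.18 -0.0161 [ 0.6447 -0.018 ] [ 1.7 -7.3 -1.2]
12.46 -0.0151 [ 0.6447 -0.017 ] [ 2.9 -7.3 -1.2]
12.74 -0.0141 [ 0.6447 -0.0161] [ 2.8 -7.2 -1.8]
13.03 -0.0131 [ 0.6448 -0.0152] [ 2.9 -7.5 -1.6]
13.31 -0.0121 [ 0.6448 -0.0142] [ 3.  -6.9 -1. ]
13.59 -0.0111 [ 0.6449 -0.0132] [ 3.  -7.4 -1.1]
13.88 -0.0101 [ 0.6449 -0.0122] [ 3.5 -7.  -1.6]
14.16 -0.0091 [ 0.6449 -0.0112] [ 3.5 -6.9 -2.2]
14.44 -0.0081 [ 0.645  -0.0102] [ 3.2 -7.3 -1.6]
14.72 -0.0071 [ 0.645  -0.0092] [ 2.7 -7.6 -2.1]
```

```bash
python3 - <<'E'
from h import *
b=np.load("bias.npy"); p=np.array([.6445,-.0071,.089]); 
while True:
    d=.001
    p=p+U*d; env.movel(p,vel=.02); f,s=favg(2); F=-(f-b)@U
    print(round(observe()["time"],2),p[1].round(4),observe()["tcp_pos"].round(4)[:2],(f-b).round(1))
    if F>11.3 or p[1]>.012: break
cv2.imwrite("pics/w3.png",snapshot("wrist")[:,:,::-1])
E
```

```text
15.01 -0.0061 [ 0.645  -0.0082] [ 4.1 -7.4 -1.7]
15.29 -0.0051 [ 0.645  -0.0079] [ 3.9 -8.5 -2.2]
15.57 -0.0041 [ 0.645  -0.0076] [ 4.1 -9.5 -2.6]
15.86 -0.0031 [ 0.645  -0.0074] [  4.  -10.6  -3.2]
16.14 -0.0021 [ 0.645  -0.0071] [  4.3 -12.1  -3.6]
```

View pics/w3.png

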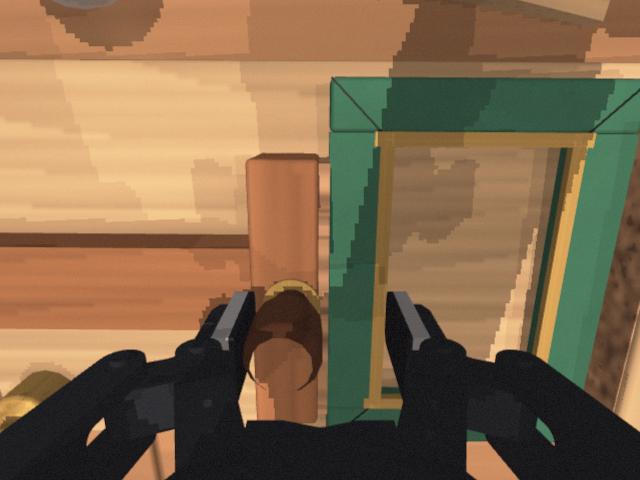

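```bash
python3 - <<'E'
from h import *
b=np.load("bias.npy"); p=np.array([.645,-.0021,.089]); 
for i in range(2):
    p=p+U*.0008; env.movel(p,vel=.02); f,s=favg(4); print(observe()["tcp_pos"].round(4)[:2],(f-b).round(1))
env.wait(.3)
q=np.array([.6445,-.0125,.089]); env.movel(q,vel=.05); f,s=favg(4); print(observe()["tcp_pos"].round(4),(f-b).round(1))
env.movel(q+[0,0,.07],vel=.2)
gripper_to(0.0,60)
env.move_pose((0.44,-.213,.16),quat(-.03)); env.wait(.2); st()
c=get_calibration("wrist");np.save("w4.npy",c,allow_pickle=True); cv2.imwrite("pics/w4.png",snapshot("wrist")[:,:,::-1])
cv2.imwrite("pics/t4.png",cv2.resize(snapshot("top")[150:255,255:455,::-1],None,fx=4,fy=4))
E
```

```text
[ 0.6451 -0.007 ] [  3.3 -13.7  -2. ]
[ 0.6451 -0.0068] [  3.3 -14.1  -2.3]
[ 0.644  -0.0107  0.0887] [-0.1  0.1  0.3]
t19.93 tcp [ 0.4412 -0.2121  0.1599] f [0.08 0.09 0.96] m [ 0.02 -0.01  0.  ] w-0.0003
```

View pics/w4.png

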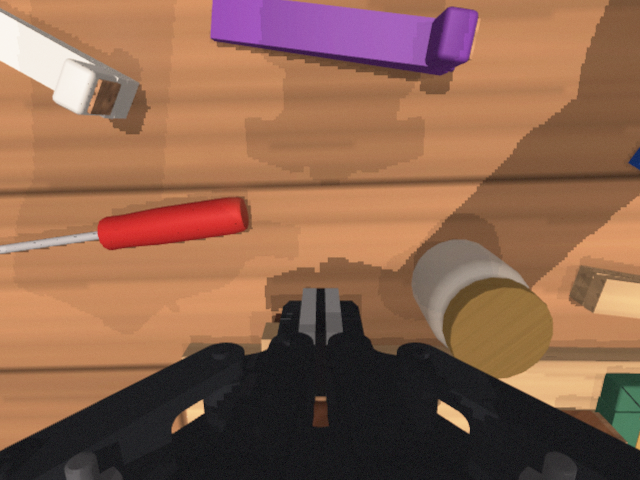

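View pics/t4.png

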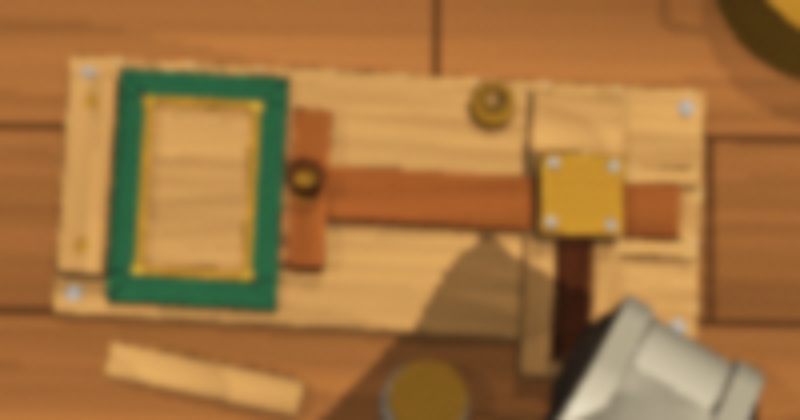

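```bash
python3 - <<'E'
from h import *
p=np.array([.472,-.2172,.080]); 
env.movel([.472,-.2172,.12],vel=.2); env.movel(p,vel=.12); env.wait(.15)
b,s=favg(6); print(b,s); np.save("bias2.npy",b)
p=p+X*.024; env.movel(p,vel=.06); F=0
while True:
    f,s=favg(2,.015); F=-(f-b)@X
    print(round(observe()["time"],2),p[0].round(4),observe()["tcp_pos"].round(4),(f-b).round(1))
    if F>6 or p[0]>.572 or observe()["time"]>34: break
    p=p+X*.002; env.movel(p,vel=.03)
E
```

```text
[0.0126916  0.10950426 0.39882269] [0.45392312 0.29513699 0.53369887]
21.75 0.496 [ 0.4958 -0.2179  0.0797] [-0.2 -0.4 -0.2]
22.03 0.498 [ 0.4978 -0.218   0.08  ] [ 0.   0.1 -0.2]
22.32 0.5 [ 0.5001 -0.218   0.08  ] [0.1 0.3 0.2]
22.6 0.502 [ 0.5021 -0.2181  0.08  ] [-0.1 -0.3 -0.2]
22.88 0.504 [ 0.5041 -0.2181  0.08  ] [ 0.2  0.6 -0.3]
23.17 0.506 [ 0.5061 -0.2182  0.08  ] [ 0.1 -0.4  0.6]
23.45 0.508 [ 0.5081 -0.2183  0.08  ] [-0.1  0.1 -0.2]
23.73 0.51 [ 0.5101 -0.2183  0.08  ] [ 0.3 -0.2 -0.1]
24.02 0.512 [ 0.5122 -0.2184  0.08  ] [ 0.5  0.2 -0.8]
24.3 0.514 [ 0.5142 -0.2184  0.08  ] [-0.6  0.  -0.4]
24.58 0.516 [ 0.5162 -0.2185  0.08  ] [-0.4 -0.8 -1.1]
24.87 0.518 [ 0.5181 -0.2186  0.08  ] [-0.1  0.5 -0.7]
25.15 0.52 [ 0.5201 -0.2186  0.08  ] [-0.3 -0.2 -0.6]
25.43 0.522 [ 0.5221 -0.2187  0.08  ] [-0.4  0.4 -0.3]
25.72 0.524 [ 0.5241 -0.2187  0.08  ] [-0.6  0.1  0.2]
26.0 0.526 [ 0.5261 -0.2188  0.08  ] [-0.   0.2 -0.4]
26.28 0.528 [ 0.5282 -0.2189  0.08  ] [-0.1 -0.5 -0.5]
26.57 0.53 [ 0.5302 -0.2189  0.08  ] [-0.1  0.3 -0.7]
26.85 0.532 [ 0.5322 -0.219   0.08  ] [ 0.1 -0.5 -0.3]
27.13 0.534 [ 0.5341 -0.2191  0.08  ] [ 0.4 -0.1 -0.4]
27.42 0.536 [ 0.5362 -0.2191  0.08  ] [-0.1 -0.1 -0.8]
27.7 0.538 [ 0.5382 -0.2192  0.08  ] [-0.9 -0.2 -0.7]
27.98 0.54 [ 0.5402 -0.2192  0.08  ] [-0.3 -0.3 -0.6]
28.27 0.542 [ 0.5422 -0.2193  0.08  ] [-0.2 -0.1 -0.5]
28.55 0.544 [ 0.5442 -0.2193  0.08  ] [-0.2  0.7 -1. ]
28.83 0.546 [ 0.5462 -0.2194  0.08  ] [-0.   0.1 -0.1]
29.12 0.548 [ 0.5482 -0.2195  0.08  ] [-0.   0.  -0.2]
29.4 0.55 [ 0.549  -0.2195  0.0797] [-4.1  0.1  0.4]
29.68 0.552 [ 0.5492 -0.2197  0.0792] [-7.1  0.5  1. ]
```

```bash
python3 - <<'E'
from h import *
b=np.load("bias2.npy"); p=np.array([.552,-.2197,.080]);d=.002
while True:
    p=p+X*d; env.movel(p,vel=.03)
    f,s=favg(3,.015); F=-(f-b)@X
    print(round(observe()["time"],2),p[0].round(4),observe()["tcp_pos"].round(4),(f-b).round(1))
    if F>17.3 or observe()["time"]>36: break
    if F>15: d=.001
env.wait(.4); f,s=favg(4); print((f-b).round(1),observe()["tcp_pos"].round(4))
env.movel(np.array([.535,-.2190,.082]),vel=.06); st(); f,s=favg(3); print((f-b).round(1))
cv2.imwrite("pics/w5.png",snapshot("wrist")[:,:,::-1])
E
```

```text
29.98 0.554 [ 0.5493 -0.2201  0.0785] [-11.6  -0.    1.3]
30.28 0.556 [ 0.5494 -0.2201  0.0783] [-16.    0.4   6.2]
30.58 0.557 [ 0.5494 -0.2201  0.0783] [-19.3   1.    8.4]
[-19.2   0.9   8.5] [ 0.5494 -0.2201  0.0783]
t31.57 tcp [ 0.5359 -0.219   0.0825] f [ 0.46  0.77 -0.66] m [ 0.01 -0.04  0.03] w0.0000
[ 0.6  0.3 -0.7]
```

View pics/w5.png

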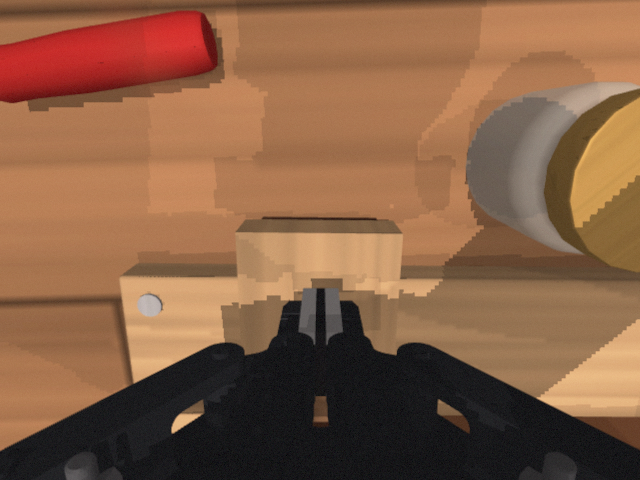

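```bash
python3 - <<'E'
from h import *
env.movel(np.array([.50,-.2180,.082]),vel=.1); env.movel([.50,-.218,.16],vel=.2)
env.move_pose((0.50,-0.13,.32),quat(-.03)); env.wait(.2); st()
c=get_calibration("wrist"); cv2.imwrite("pics/w6.png",snapshot("wrist")[:,:,::-1])
cv2.imwrite("pics/s6.png",cv2.resize(snapshot("scene")[230:350,150:400,::-1],None,fx=3.2,fy=3.2,interpolation=cv2.INTER_CUBIC))
E
```

```text
t33.67 tcp [ 0.499  -0.1308  0.3179] f [0.11 0.42 0.93] m [-0.02  0.05 -0.  ] w-0.0003
```

View pics/w6.png

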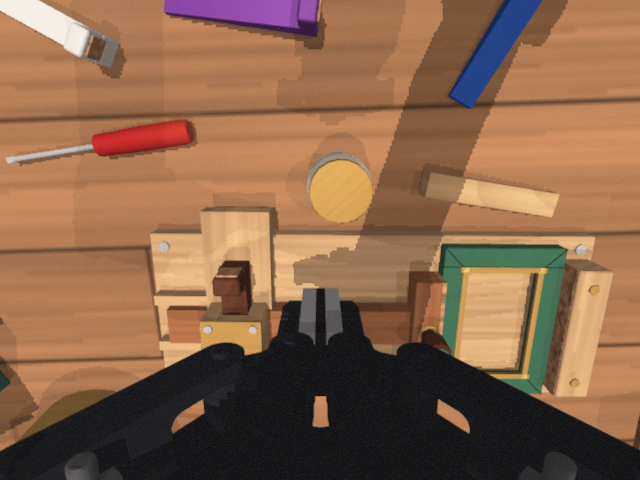

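View pics/s6.png

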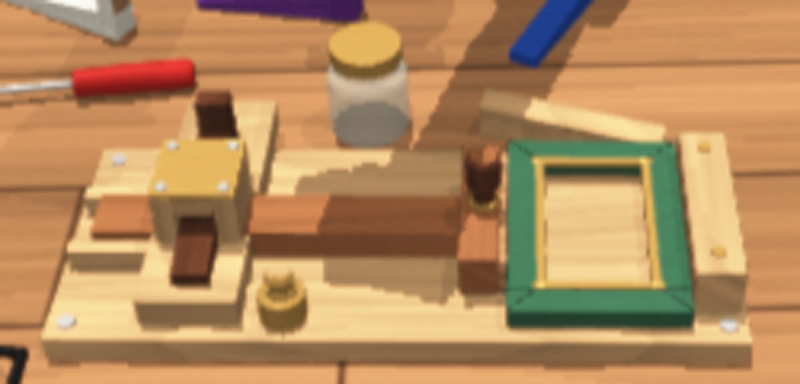

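```bash
python3 - <<'E'
from h import *
order.sign_off(); st()
E
```

```text
the job is handed in; nothing more can be done
the job is handed in; nothing more can be done
```

The cramp is closed on the green frame, the dark wedge is set under the bridge, and the job is handed in. The hand-in reported no verdict.

- **Nipping the frame:** I pushed the knob to +y with the rear finger. The bar slid at about 4 N, then pushed the frame at about 7 N. It came up snug at about 14 N, which I held briefly before backing off.
- **Setting the wedge:** I pushed the thumb piece with the closed fingers. It moved freely until it bit, with the TCP at x = 0.549 m. I held a steady 19 N along the push for about 0.5 s, then backed off and lifted clear. About 8 N of vertical force also showed on the tool at the end of the push, which I put down to the fingertips dragging down the thumb piece.
- **Last checks:** The final pictures show the wedge through the keeper and the frame square and flush between both jaws. The bystanders near the cramp look unmoved. The arm was clear of everything, with wrist force about 1 N or less, at 33.7 s.
- **Not checked:** I could not measure the force left on the frame or the keeper after letting go. I inferred that they hold from the push forces and the pictures.

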